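# Close a jar into the vacuum sealer

### The job

Stand the small spice jar upright in the open chamber of the vacuum sealer. Then take the heavy lid by its handle and bring it down without letting it fall or slam, and press the handle down gently, going by the force you feel, until the latch catches and the lid stays shut on its seal. Do not strain the lid with a hard push, and leave the salt shaker and the tin where they are.

Things in the scene. Friction and masses are not known exactly. Their poses are not given: they have to be found in the camera images.
- sealer: the vacuum sealer: fixed grey box, 236 mm deep (x), 262 wide (y), with a clear-domed lid hinged at its back. Front panel with keys and gauge faces its -x, towards the robot. Origin under its middle on the worktop; x to its back, z up. Chamber inside 125 mm (x) by 174 (y), rim and sealing cord at z = 86 to 90 mm, pump housing behind 82 mm high
- chamber_floor (a point): point on the chamber's floor where the jar stands well: middle across, 30 mm in front of the sealer's origin, 14 mm above the worktop; axes as the sealer's. Upright within 30 mm of it, the jar clears the dome, whose inside is 133 mm above the worktop
- lid_hinge (a point): middle of the lid's hinge axis, 60 mm behind the sealer's origin and 95 mm above the worktop; the axis runs along the sealer's y
- lid (a joint): lid angle about the hinge (rad): near 0 shut, grows opening; stands open at 1.6 to 1.72, held by a stiff hinge. Lid about 0.86 kg (varies), 3 N at the handle; let go below 1.4 it falls and slams. At 0.1 to 0.06 its striker meets the latch's sprung bolt and two sprung lifting pins and it rests there, 7 to 17 mm open at the front, until pressed. Latched it stays below 0.03, else pops up past 0.04
- handle: the lid's U handle. Origin: middle of its round bar, 12 mm thick, 110 long along the sealer's y, 41 mm clear of the lid frame. At lid angle t it lies -212 cos t + 18 sin t (sealer x) and 212 sin t + 18 cos t (z) mm from the hinge axis. Pinch it from above, fingers closing along sealer x; it turns between the pads as the lid comes down
- jar: the spice jar to be sealed: glass, round screw cap (top 20 mm), 46 mm across, 106 high, 0.11 kg; stands upright at the robot's right with the shaker and the tin, any of the three in any place. Origin: centre of its underside. Two like jars far back by the wall stay there
- shaker: salt shaker, waisted with a domed top, 44 mm across, 90 mm high; stays where it is. Origin: centre of its underside
- tin: low food tin, 75 mm across, 58 mm high; stays where it is. Origin: centre of its underside
- seal (a joint): how far the lid has squeezed the rubber sealing cord on the front rim (m): 0 free, 30 N per mm, strained beyond 0.00065. The push-in frame with cord, pins and latch sits up to 3 mm high or low, not measured, so the latch catches at a lid angle anywhere from 0.024 to -0.018: feel for it. It catches at 6 to 16 N net push down on the handle (as the tool reads); over about 18 N strains the seal
Mind the look-alikes: they are no part of the job. What is shaped like the jar but blue is not meant.

How it is judged:
On the way, in this order (a step that is already met when the one before it is completed fails the run):
1. the jar stands upright on the chamber floor, let go, with the lid still up (x of jar in the frame of chamber_floor between -0.034 and 0.048 m and y of jar in the frame of chamber_floor between -0.064 and 0.064 m and z of jar in the frame of chamber_floor below 0.006 m and angle between jar's own z axis and vertical below 0.1 rad and contact force between the fingers and jar below 0.1 N and value of joint lid above 1.2 rad), for 0.2 s.
2. the lid is brought down in the hand, by its handle (value of joint lid between 0.12 and 0.6 rad and contact force between the fingers and handle above 0.3 N), for 0.2 s.
At the end, for the whole second after the job is handed in: The lid is latched: it stays shut by itself (below 0.034 rad) and still; the jar stands upright (within 0.1 rad) on the chamber floor inside; salt shaker and tin are within 30 mm of where they stood (value of joint lid below 0.034 rad and velocity of joint lid between -0.05 and 0.05 rad/s and x of jar in the frame of chamber_floor between -0.036 and 0.05 m and y of jar in the frame of chamber_floor between -0.066 and 0.066 m and z of jar in the frame of chamber_floor below 0.006 m and angle between jar's own z axis and vertical below 0.1 rad and linear speed of jar below 0.02 m/s and distance of each of tin, shaker from where it was at the start of the episode below 0.03 m); the robot touches nothing.
It fails at once if the lid falls or slams: it turns faster than 1.5 rad/s towards shut over the last 0.3 rad (value of joint lid below 0.3 rad and velocity of joint lid below -1.5 rad/s).
It fails at once if the lid is pressed or struck so hard that it squeezes the seal by more than 0.65 mm (about 18 N at the handle) (value of joint seal above 0.00065 m).
It fails at once if the jar, salt shaker or tin is knocked over (angle between any of jar, shaker, tin's own z axis and vertical above 0.7 rad).
It also fails if it takes over 72 s, if anything falls off the work surface, if the arm or the gripper's body presses on something with over 40 N, if the wrist force passes 120 N, or if a joint passes its speed limit or range.

### The arm

A 7-joint arm with a two-finger parallel gripper is mounted at the origin on a cart in front of the work surface, level with it; the furniture and walls round the work are solid. World frame = base frame: x ahead of the robot, y to its left, z up, the work surface at z = 0. Lengths are in m, angles in rad, forces in N, time in s.
With the tool pointing down it reaches from about 0.425 to 0.95 m from the base axis. Payload 4.7 kg.
Tool frame: the origin (TCP) lies midway between the tips of the shut fingers; the grasp point (between the pads) lies behind it (arm.tcp_to_grasp is the z of the grasp point in the tool frame, in m); z points along the fingers, y is the line along which they close (so a half turn about z gives the same grasp; the last joint's range is limited). The gripper opens to 85 mm and grips with 20 to 120 N. Pads are 22 mm wide; open, the fingers measure 114 mm over their backs; the gripper's body (76 mm by 85 mm) begins 54 mm behind the grasp point. The pads swing forward as they close: fully open they stand 13 mm farther back than shut.
Start: joints at [1.287, 0.469, -0.049, 1.532, 0.024, 1.141, -0.082], TCP at [0.17, -0.653, 0.231] pointing down, gripper open.
Joint ranges: [-2.59, 2.59], [-0.33, 1.99], [-1.39, 1.29], [0.1, 2.45], [-1.04, 4.18], [0.21, 1.99], [-2.66, 2.66]. Speed limits (rad/s): [2.57, 2.57, 3.14, 3.14, 3.14, 3.14, 3.14].

### API

Orientations are given as [roll, pitch, yaw] about the fixed x, y, z axes, in that order (R = Rz(yaw) Ry(pitch) Rx(roll)).
In Python, from workcell import telemetry, vision, arm gives the robot as it stands.
- The arm moves only by the tool step_arm, never from a script. Its argument "motion" is one flat list of numbers, 6 for each row, row after row: the shift along the tool's x, y, z in units of 50 mm (1.0 is 50 mm), then the turn, a rotation vector about the tool's x, y, z in rad. In form: [tx, ty, tz, ax, ay, az, tx, ty, tz, ax, ay, az, ...]. A call has 1 to 5 rows; each row is the pose to reach, as a shift and turn from the pose commanded when the call began, along the tool's axes at that moment; what a row does not reach only later rows make up. A row lasts 1/10 s, in which the tool goes at most 50 mm and 8.59 degrees, less where a joint would pass 70% of its speed; a pose out of reach is approached as far as the arm can. A call with a gripper value outside its range is refused whole. "claw" is the closure, from 0 (fully open) to 1 (shut), set as the call begins (left out, the last holds). The fingers move at their own pace and stop on an object; "force" is the grip in N (left out, the last holds). Time passes only in rows, so rows that repeat a pose let the fingers close. It gives the time, the measured TCP pose, the force, the opening and the grip force at its end, in the units of the state.
- telemetry.get_obs(): the state, without advancing time (a new reading comes with each control period).
- vision.capture(name): name is "scene" or "top" or "wrist"; returns the picture (480x640x3 uint8, red, green, blue); there is no depth.
- vision.camera_info(name): a dict with "K" (3x3 intrinsics, pixels), "distortion" ([k1, k2, p1, p2, k3] as OpenCV has them; the pictures are not rectified), "cam_to_world" (4x4, takes a point from camera to world coordinates); the wrist camera has in their place "hand_eye" (4x4, takes a point from camera to tool coordinates, whose origin is the TCP and whose axes are the flange's). Camera axes: x right, y up, looking along -z (the intrinsics and any distortion apply to the point x, -y, -z); pixel columns grow to the right and rows downward; lengths in m; the calibration is good to about 2 mm. A picture is of the moment at which its call begins: read the wrist's pose just before it. camera_info takes no time and is no camera call.
- arm.close_job(): hands the job in; it is judged then, once.
The state is a dict: "clock": time; "joints": joint angles; "joint_velocities": joint speeds; "tau": joint torques, N m; "ee_pos": TCP position; "eef_rot": TCP orientation; "force": force on the tool from outside, world axes, zero at the start; "ft_torque": the same for the moment, N m; "finger_gap": finger opening in m; "gripper_force": force on a finger pad.
Only numpy, scipy, OpenCV 4.12 (cv2) and the standard library are available. Lean on these libraries where they do the work, as an engineer would, in place of code of your own. Each camera call takes 0.05 s, during which the arm holds its last target. There are 200 camera calls.

## Working session

There is one attempt and no reset: what is moved stays moved. The work goes in short steps, Python scripts to look and compute and a tool call to move; the robot and the scene stay as the last step left them, time stands still between calls to the robot, and variables do not carry over. Pictures are saved under pics/ and viewed, at most 10 in all, crops included, and the job is handed in when it is done.

Besides the shell and the picture viewer there is one more tool, called after "Emit:" in YAML: its name, and indented under it one key for each argument. step_arm: Moves the arm, as the interface text tells. Its arguments: {"type":"object","properties":{"motion":{"type":"array"},"claw":{"type":"number"},"force":{"type":"number"}},"required":["motion"]}

```bash
mkdir -p pics; ls; python3 - <<'E'
from workcell import telemetry, vision, arm
import cv2,numpy as np
np.set_printoptions(precision=4,suppress=True)
for n in("scene","top"):
    im=vision.capture(n);cv2.imwrite(f"pics/{n}0.png",im[:,:,::-1]);print(vision.camera_info(n))
print(vision.camera_info("wrist"));print(telemetry.get_obs(),arm.tcp_to_grasp)
E
```

```text
pics
{'K': array([[517.4407,   0.    , 316.918 ],
       [  0.    , 517.4407, 237.9288],
       [  0.    ,   0.    ,   1.    ]]), 'distortion': array([-0.0014,  0.    ,  0.    ,  0.    ,  0.    ]), 'cam_to_world': array([[ 0.9877, -0.0594,  0.1448,  0.6968],
       [ 0.1552,  0.4911, -0.8572, -1.1847],
       [-0.0202,  0.8691,  0.4942,  0.7247],
       [ 0.    ,  0.    ,  0.    ,  1.    ]])}
{'K': array([[515.    ,   0.    , 321.0513],
       [  0.    , 515.    , 241.9184],
       [  0.    ,   0.    ,   1.    ]]), 'distortion': array([-0.1365,  0.    ,  0.    ,  0.    ,  0.    ]), 'cam_to_world': array([[-0.0201,  0.9802, -0.1969,  0.2641],
       [-0.9997, -0.0226, -0.0104, -0.1171],
       [-0.0146,  0.1966,  0.9804,  1.3195],
       [ 0.    ,  0.    ,  0.    ,  1.    ]])}
{'K': array([[420.2723,   0.    , 322.023 ],
       [  0.    , 420.2723, 238.0713],
       [  0.    ,   0.    ,   1.    ]]), 'distortion': array([-0.0984,  0.    ,  0.    ,  0.    ,  0.    ]), 'hand_eye': array([[ 0.    ,  0.9525,  0.3046,  0.0787],
       [ 1.    ,  0.0001, -0.0004, -0.0006],
       [-0.0005,  0.3046, -0.9525, -0.1433],
       [ 0.    ,  0.    ,  0.    ,  1.    ]])}
{'clock': 0.1, 'joints': array([ 1.2871,  0.4693, -0.0486,  1.5335,  0.0241,  1.141 , -0.0823]), 'joint_velocities': array([-0.0006, -0.0015,  0.0009, -0.0025,  0.0003, -0.0003,  0.0008]), 'tau': array([  0.001 , -51.151 ,  -0.0469, -23.8388,   0.0108,   0.0043,
         0.    ]), 'ee_pos': array([ 0.17  , -0.6527,  0.2304]), 'eef_rot': array([-3.1399,  0.0001,  0.2548]), 'force': array([-0.7202, -0.026 ,  0.3703]), 'ft_torque': array([-0.0246,  0.0153, -0.0779]), 'gripper_force': 0.0, 'finger_gap': 0.08510935509071361} -0.0187
```

View pics/scene0.png

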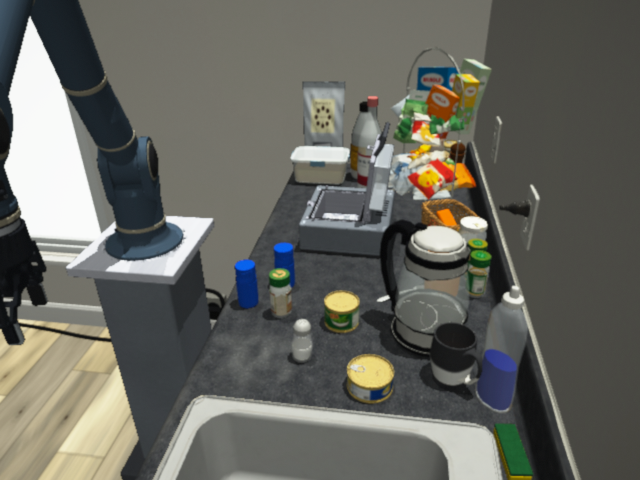

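View pics/top0.png

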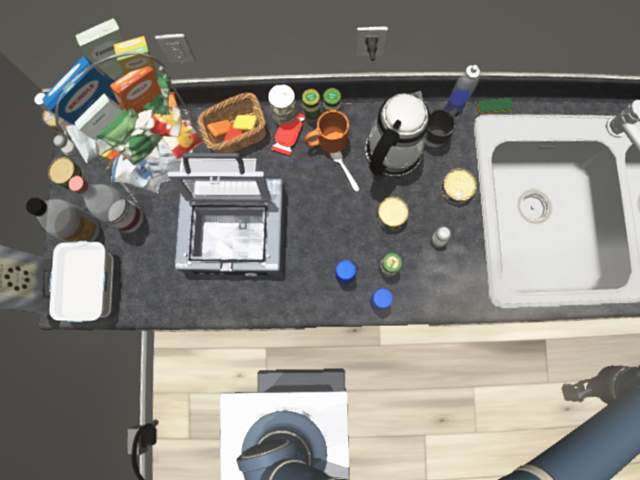

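```bash
python3 - <<'E'
import cv2,numpy as np
t=cv2.imread("pics/top0.png");s=cv2.imread("pics/scene0.png")
a=cv2.resize(t[145:285,165:295],None,fx=4,fy=4,interpolation=2)
b=cv2.resize(t[190:320,330:460],None,fx=2,fy=2,interpolation=2)
c=cv2.resize(s[225:365,225:355],None,fx=2,fy=2,interpolation=2)
o=np.zeros((560,790,3),np.uint8);o[:,:520]=a;o[:260,525:785]=b;o[270:550,525:785]=c
cv2.imwrite("pics/crop0.png",o)
E
```

```text
(no output)
```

View pics/crop0.png

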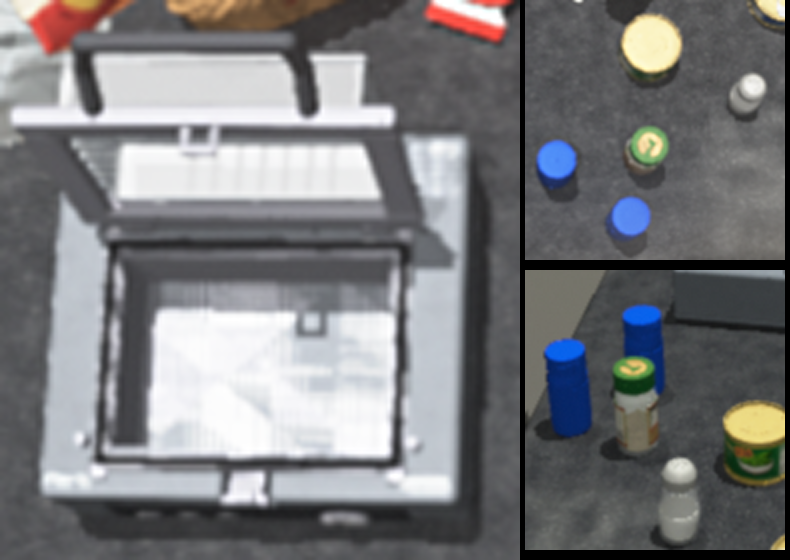

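```bash
cat > h.py <<'E'
import numpy as np,cv2
from workcell import telemetry,vision,arm
from scipy.spatial.transform import Rotation as R
np.set_printoptions(precision=4,suppress=True)
def ray(n,uv,T=None):
    i=vision.camera_info(n);T=i["cam_to_world"] if T is None else T
    p=cv2.undistortPoints(np.array([[uv]],float),i["K"],i["distortion"])[0,0]
    return T[:3,3],T[:3,:3]@[p[0],-p[1],-1]
def onz(n,uv,z,T=None):
    o,d=ray(n,uv,T);return o+d*(z-o[2])/d[2]
def wristT():
    s=telemetry.get_obs();T=np.eye(4);T[:3,:3]=R.from_euler("xyz",s["eef_rot"]).as_matrix();T[:3,3]=s["ee_pos"]
    return T@vision.camera_info("wrist")["hand_eye"]
def rel(pos,rpy):
    "shift (units of 50mm) and rotvec from the present pose"
    s=telemetry.get_obs();M=R.from_euler("xyz",s["eef_rot"])
    return M.inv().apply(np.array(pos)-s["ee_pos"])/.05,(M.inv()*R.from_euler("xyz",rpy)).as_rotvec()
E
python3 - <<'E'
from h import *
c=lambda u,v:(165+u/4,145+v/4)
print("jar",onz("top",(392,263),.106),onz("scene",(279.5,273.5),.106))
print("blue",onz("top",(346,270.5),.106),onz("top",(382.5,298.5),.106))
print("tin",onz("top",(393,212),.058),onz("top",(460,183),.058),"shaker",onz("top",(442,234),.085))
for k,uv,z in [("cordFL",(98,460),.088),("cordFR",(397,458),.088),("cordBL",(115,243),.088),("cordBR",(407,247),.088),("frontL",(42,495),.086),("frontR",(456,497),.086),("backR",(468,138),.082)]: print(k,onz("top",c(*uv),z))
for t in (1.6,1.66,1.72):
    z=.095+.212*np.sin(t)+.018*np.cos(t)
    print(t,z,"barL",onz("top",c(78,42),z),"barR",onz("top",c(300,40),z), "dx",.06-.212*np.cos(t)+.018*np.sin(t))
E
```

```text
jar [ 0.4526 -0.2725  0.106 ] [ 0.4593 -0.2751  0.106 ]
blue [ 0.4371 -0.1622  0.106 ] [ 0.3685 -0.2463  0.106 ]
tin [ 0.5904 -0.2874  0.058 ] [ 0.6641 -0.4651  0.058 ] shaker [ 0.525  -0.4023  0.085 ]
cordFL [0.4736 0.2196 0.088 ]
cordFR [0.471  0.0349 0.088 ]
cordBL [0.6112 0.2131 0.088 ]
cordBR [0.6035 0.0289 0.088 ]
frontL [0.4528 0.2547 0.086 ]
frontR [ 0.4466 -0.0008  0.086 ]
backR [ 0.6754 -0.0088  0.082 ]
1.6 0.3063840124433758 barL [0.6606 0.1787 0.3064] barR [0.6574 0.0599 0.3064] dx 0.08418262358262033
1.66 0.3045535483574495 barL [0.6613 0.1792 0.3046] barR [0.6581 0.0602 0.3046] dx 0.09681454020902697
1.72 0.3019689177881122 barL [0.6624 0.18   0.302 ] barR [0.6591 0.0607 0.302 ] dx 0.10931396424561371
```

Emit:
step_arm:
  motion: [0.5, -0.4, 0, 0, 0, -0.14, 1.0, -0.8, 0, 0, 0, -0.28, 1.5, -1.2, 0, 0, 0, -0.42, 2.0, -1.6, 0, 0, 0, -0.56, 2.5, -2.0, 0, 0, 0, -0.7]
  claw: 0
  force: 40

```text
clock: 0.6
ee_pos: [0.2664, -0.5235, 0.2309]
eef_rot: [-3.141, -0.0, 0.961]
force: [0.5, 0.4, -0.9]
finger_gap: 0.0849
gripper_force: 0.0
```

```bash
python3 - <<'E'
from h import *
s=telemetry.get_obs();print(s["ee_pos"],s["eef_rot"],s["joints"])
print(rel([.455,-.274,.25],[np.pi,0,2.27]))
E
```

```text
[ 0.2664 -0.5235  0.2309] [-3.1408 -0.0003  0.9606] [ 1.2201  0.34   -0.246   1.7378  0.0924  1.0759  0.3334]
(array([ 6.2515,  0.2307, -0.3803]), array([-0.0005, -0.0007, -1.3094]))
```

Emit:
step_arm:
  motion: [0.7, 0, 0, 0, 0, -0.14, 1.4, 0, -0.1, 0, 0, -0.28, 2.1, 0.1, -0.2, 0, 0, -0.42, 2.8, 0.1, -0.3, 0, 0, -0.56, 3.5, 0.1, -0.4, 0, 0, -0.7]

```text
clock: 1.1
ee_pos: [0.3716, -0.3836, 0.2512]
eef_rot: [-3.141, -0.0, 1.661]
force: [1.3, 0.1, -0.1]
finger_gap: 0.0855
gripper_force: 0.0
```

```bash
python3 - <<'E'
from h import *
s=telemetry.get_obs();print(s["ee_pos"],s["eef_rot"],s["joints"])
print(rel([.455,-.274,.25],[np.pi,0,2.27]))
E
```

```text
[ 0.3716 -0.3836  0.2512] [-3.1411 -0.0004  1.6605] [ 1.1023  0.2555 -0.4558  1.8222  0.1257  1.0928  0.6911]
(array([2.0335, 1.8575, 0.0238]), array([-0.0003, -0.0005, -0.6095]))
```

Emit:
step_arm:
  motion: [0.4, 0.4, 0, 0, 0, -0.12, 0.8, 0.7, 0, 0, 0, -0.24, 1.2, 1.1, 0, 0, 0, -0.36, 1.6, 1.5, 0, 0, 0, -0.48, 2.03, 1.86, 0, 0, 0, -0.61]

```text
clock: 1.6
ee_pos: [0.4557, -0.2751, 0.251]
eef_rot: [-3.141, -0.0, 2.27]
force: [-0.6, -0.5, -0.2]
finger_gap: 0.0851
gripper_force: 0.0
```

Emit:
step_arm:
  motion: [0, 0, 0, 0, 0, 0]

```text
clock: 1.7
ee_pos: [0.4575, -0.2717, 0.2513]
eef_rot: [3.139, -0.001, 2.274]
force: [0.6, -0.3, -0.1]
finger_gap: 0.0854
gripper_force: 0.0
```

```bash
python3 - <<'E'
from h import *
T=wristT();im=vision.capture("wrist");cv2.imwrite("pics/w1.png",im[:,:,::-1]);np.save("T1.npy",T)
s=telemetry.get_obs();print(s["ee_pos"],s["eef_rot"],s["joints"])
E
```

```text
[ 0.4561 -0.2741  0.2511] [ 3.1411 -0.0006  2.2684] [ 0.9789  0.2775 -0.6248  1.8196  0.1798  1.1018  0.9881]
```

View pics/w1.png

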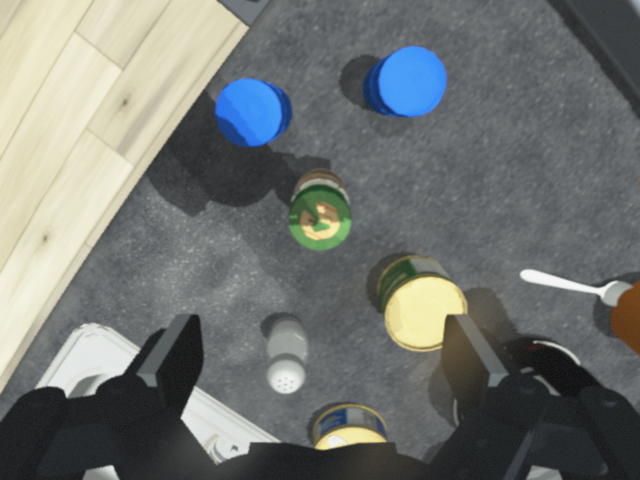

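```bash
python3 - <<'E'
from h import *
T=np.load("T1.npy")
for uv,z in [((320,217),.106),((253,111),.106),((411,81),.106),((426,312),.058),((286,377),.085)]:print(onz("wrist",uv,z,T))
j=onz("wrist",(320,217),.106,T)
print(rel([j[0],j[1],.068],[np.pi,0,2.27]))
E
```

```text
[ 0.4562 -0.2706  0.106 ]
[ 0.3752 -0.2437  0.106 ]
[ 0.4421 -0.1615  0.106 ]
[ 0.5941 -0.2861  0.058 ]
[ 0.5303 -0.4046  0.085 ]
(array([0.0493, 0.0453, 3.6626]), array([ 0.0005, -0.0006, -0.0016]))
```

Emit:
step_arm:
  motion: [0.04, 0.04, 0.8, 0, 0, 0, 0.04, 0.04, 1.6, 0, 0, 0, 0.04, 0.04, 2.4, 0, 0, 0, 0.04, 0.04, 3.1, 0, 0, 0, 0.04, 0.04, 3.66, 0, 0, 0]

```text
clock: 2.25
ee_pos: [0.4535, -0.2743, 0.0659]
eef_rot: [-3.14, -0.002, 2.262]
force: [0.1, 0.0, 0.1]
finger_gap: 0.0853
gripper_force: 0.0
```

Emit:
step_arm:
  motion: [0, 0, 0, 0, 0, 0, 0, 0, 0, 0, 0, 0, 0, 0, 0, 0, 0, 0, 0, 0, 0, 0, 0, 0, 0, 0, 0, 0, 0, 0]
  claw: 1
  force: 35

```text
clock: 2.75
ee_pos: [0.4567, -0.274, 0.07]
eef_rot: [3.141, 0.004, 2.265]
force: [0.4, 0.5, 5.2]
finger_gap: 0.0445
gripper_force: 36.0
```

Emit:
step_arm:
  motion: [0, 0, 0, 0, 0, 0, 0, 0, 0, 0, 0, 0, 0, 0, 0, 0, 0, 0, 0, 0, 0, 0, 0, 0]

```text
clock: 3.15
ee_pos: [0.4567, -0.274, 0.07]
eef_rot: [3.141, 0.003, 2.265]
force: [-0.1, -0.8, 6.6]
finger_gap: 0.0446
gripper_force: 36.1
```

Emit:
step_arm:
  motion: [0, 0, -0.5, 0, 0, 0, 0, 0, -1.2, 0, 0, 0, 0, 0, -2.0, 0, 0, 0, 0, 0, -2.8, 0, 0, 0, 0, 0, -3.4, 0, 0, 0]

```text
clock: 3.65
ee_pos: [0.4559, -0.2732, 0.2411]
eef_rot: [3.141, 0.003, 2.265]
force: [0.9, -0.9, -0.5]
finger_gap: 0.0446
gripper_force: 36.2
```

```bash
python3 - <<'E'
from h import *
s=telemetry.get_obs();print(s["ee_pos"],s["eef_rot"],s["joints"],s["force"])
print(rel([.535,.125,.25],[np.pi,0,2.27]))
E
```

```text
[ 0.4559 -0.2732  0.2411] [3.1411 0.0026 2.2649] [ 0.981   0.2858 -0.6309  1.8355  0.1909  1.0782  0.9731] [ 0.9084 -0.896  -0.479 ]
(array([ 5.1088,  6.3114, -0.1881]), array([ 0.0005,  0.0026, -0.0051]))
```

Emit:
step_arm:
  motion: [0.4, 0.5, 0, 0, 0, 0, 0.9, 1.1, 0, 0, 0, 0, 1.4, 1.8, 0, 0, 0, 0, 2.0, 2.5, 0, 0, 0, 0, 2.6, 3.2, 0, 0, 0, 0]

```text
clock: 4.15
ee_pos: [0.4951, -0.0695, 0.2386]
eef_rot: [-3.141, 0.001, 2.264]
force: [0.8, 0.9, -0.2]
finger_gap: 0.0444
gripper_force: 36.2
```

Emit:
step_arm:
  motion: [0.6, 0.7, 0, 0, 0, 0, 1.1, 1.4, 0, 0, 0, 0, 1.6, 2.0, 0, 0, 0, 0, 2.1, 2.5, 0, 0, 0, 0, 2.5, 3.1, -0.2, 0, 0, 0]

```text
clock: 4.65
ee_pos: [0.5328, 0.1254, 0.2473]
eef_rot: [-3.138, -0.001, 2.266]
force: [0.8, -0.7, -0.7]
finger_gap: 0.0445
gripper_force: 36.2
```

Emit:
step_arm:
  motion: [0, 0, 0, 0, 0, 0, 0, 0, 0, 0, 0, 0]

```text
clock: 4.85
ee_pos: [0.5342, 0.125, 0.2484]
eef_rot: [-3.141, 0.0, 2.267]
force: [-0.1, 0.6, -1.2]
finger_gap: 0.0442
gripper_force: 36.3
```

```bash
python3 - <<'E'
from h import *
s=telemetry.get_obs();print(s["ee_pos"],s["eef_rot"],s["joints"],s["force"])
for n in("top","scene"): cv2.imwrite(f"pics/{n}1.png",vision.capture(n)[:,:,::-1])
a=cv2.resize(cv2.imread("pics/top1.png")[145:285,165:295],None,fx=3,fy=3,interpolation=2)
b=cv2.resize(cv2.imread("pics/scene1.png")[120:260,290:420],None,fx=3,fy=3,interpolation=2)
cv2.imwrite("pics/c1.png",np.hstack([a,b]))
print(rel([.535,.125,.084],[np.pi,0,2.27]))
E
```

```text
[0.5342 0.125  0.2484] [-3.1413  0.0003  2.2669] [ 0.3223  0.3473 -0.7933  1.7813  0.2723  1.1266  0.1364] [-0.0719  0.6457 -1.2243]
(array([0.0255, 0.0448, 3.2771]), array([-0.0016,  0.0005, -0.0067]))
```

View pics/c1.png

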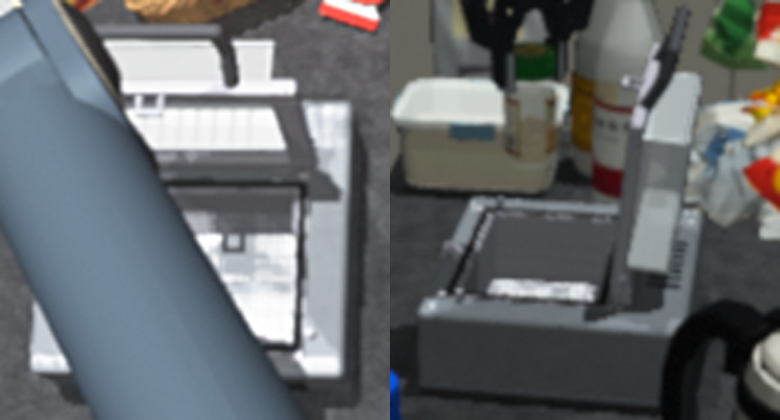

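Emit:
step_arm:
  motion: [0, 0, 0.7, 0, 0, 0, 0, 0, 1.4, 0, 0, 0, 0, 0, 2.1, 0, 0, 0, 0, 0, 2.7, 0, 0, 0, 0, 0, 3.1, 0, 0, 0]

```text
clock: 5.45
ee_pos: [0.5333, 0.1215, 0.0908]
eef_rot: [-3.138, -0.001, 2.262]
force: [-0.8, -0.0, -0.2]
finger_gap: 0.0444
gripper_force: 36.3
```

Emit:
step_arm:
  motion: [0, 0, 0, 0, 0, 0, 0, 0, 0.05, 0, 0, 0, 0, 0, 0.1, 0, 0, 0, 0, 0, 0.1, 0, 0, 0]

```text
clock: 5.85
ee_pos: [0.5352, 0.1241, 0.0892]
eef_rot: [3.14, 0.001, 2.264]
force: [-0.9, -0.2, -0.7]
finger_gap: 0.0442
gripper_force: 36.3
```

Emit:
step_arm:
  motion: [0, 0, 0.03, 0, 0, 0, 0, 0, 0.06, 0, 0, 0, 0, 0, 0.06, 0, 0, 0]

```text
clock: 6.15
ee_pos: [0.5346, 0.1242, 0.0854]
eef_rot: [-3.142, 0.0, 2.265]
force: [0.6, 0.7, -0.4]
finger_gap: 0.0441
gripper_force: 36.3
```

Emit:
step_arm:
  motion: [0, 0, 0.02, 0, 0, 0, 0, 0, 0.04, 0, 0, 0, 0, 0, 0.04, 0, 0, 0]

```text
clock: 6.45
ee_pos: [0.5348, 0.1244, 0.084]
eef_rot: [3.142, 0.001, 2.265]
force: [-1.8, -0.7, 4.6]
finger_gap: 0.0442
gripper_force: 36.5
```

Emit:
step_arm:
  motion: [0, 0, 0, 0, 0, 0, 0, 0, 0, 0, 0, 0, 0, 0, 0, 0, 0, 0, 0, 0, 0, 0, 0, 0, 0, 0, 0, 0, 0, 0]
  claw: 0.15

```text
clock: 6.95
ee_pos: [0.5346, 0.1242, 0.0832]
eef_rot: [-3.141, 0.0, 2.265]
force: [-0.2, 0.8, 0.1]
finger_gap: 0.0726
gripper_force: 0.0
```

Emit:
step_arm:
  motion: [0, 0, -0.4, 0, 0, 0, 0, 0, -1.0, 0, 0, 0, 0, 0, -1.8, 0, 0, 0, 0, 0, -2.6, 0, 0, 0, 0, 0, -3.4, 0, 0, 0]

```text
clock: 7.45
ee_pos: [0.5342, 0.1243, 0.2548]
eef_rot: [-3.141, -0.0, 2.265]
force: [0.8, -0.5, -0.1]
finger_gap: 0.0723
gripper_force: 0.0
```

Emit:
step_arm:
  motion: [0, 0, -0.7, 0, 0, 0.1, 0, 0, -1.5, 0, 0, 0.2, 0, 0, -2.2, 0, 0, 0.3, 0, 0, -2.8, 0, 0, 0.45, 0, 0, -3.2, 0, 0, 0.6]

```text
clock: 7.95
ee_pos: [0.5348, 0.1247, 0.4159]
eef_rot: [3.138, -0.0, 1.659]
force: [0.1, -0.2, -0.3]
finger_gap: 0.0725
gripper_force: 0.0
```

```bash
python3 - <<'E'
from h import *
s=telemetry.get_obs();print(s["ee_pos"],s["eef_rot"],s["joints"],s["force"])
T=wristT();cv2.imwrite("pics/w2.png",vision.capture("wrist")[:,:,::-1]);np.save("T2.npy",T)
E
```

```text
[0.5348 0.1247 0.4159] [ 3.1383 -0.0002  1.6588] [ 0.2836  0.2189 -0.7193  1.5234  0.1455  1.4505 -0.3529] [ 0.103  -0.2137 -0.3293]
```

View pics/w2.png

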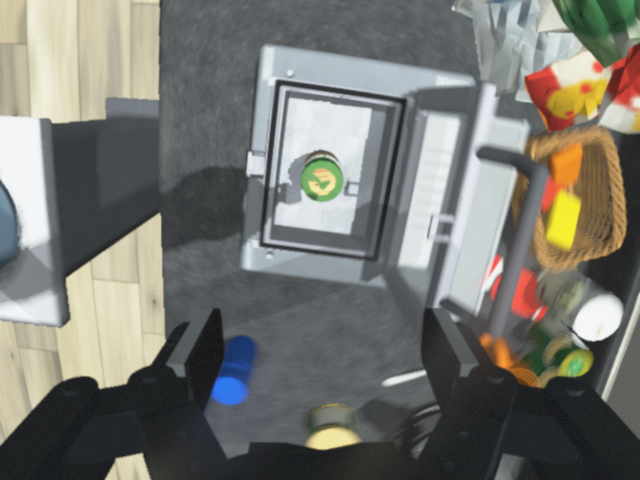

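```bash
python3 - <<'E'
from h import *
T=np.load("T2.npy")
for k,uv,z in [("jar",(322,180),.12),("cFL",(277,83),.088),("cFR",(263,244),.088),("cBL",(411,99),.088),("cBR",(377,257),.088),("fL",(265,46),.086),("fR",(243,270),.086),("pull back bar1",(542,178),.304),("bar2",(515,280),.304)]:print(k,onz("wrist",uv,z,T))
# bar line from both cameras: intersect planes
A=[onz("top",(165+u/4,145+v/4),.304) for u,v in((78,42),(300,40))]
print(A)
E
```

```text
jar [0.5362 0.1271 0.12  ]
cFL [0.4797 0.2218 0.088 ]
cFR [0.4739 0.0395 0.088 ]
cBL [0.6248 0.2185 0.088 ]
cBR [0.6105 0.035  0.088 ]
fL [0.4645 0.2585 0.086 ]
fR [0.4508 0.0034 0.086 ]
pull back bar1 [0.6705 0.1733 0.304 ]
bar2 [0.6686 0.1034 0.304 ]
[array([0.6616, 0.1794, 0.304 ]), array([0.6583, 0.0603, 0.304 ])]
```

```bash
python3 - <<'E'
from h import *
for y in(.06,.065,.07):
  o,d=ray("scene",(387.7,125));print(o+d*(y-o[1])/d[1])
s=telemetry.get_obs()
print(rel([.664,.122,.41],[np.pi,0,1.545]))
E
```

```text
[0.6682 0.06   0.3367]
[0.6681 0.065  0.3351]
[0.668  0.07   0.3335]
(array([-0.2787,  2.5471,  0.1928]), array([ 0.0079, -0.0013,  0.1096]))
```

Emit:
step_arm:
  motion: [0, 0.5, 0, 0, 0, 0.02, -0.1, 1.0, 0, 0, 0, 0.05, -0.2, 1.6, 0, 0, 0, 0.08, -0.25, 2.2, 0, 0, 0, 0.1, -0.28, 2.55, 0, 0, 0, 0.11]

```text
clock: 8.5
ee_pos: [0.6646, 0.1216, 0.4114]
eef_rot: [-3.14, 0.0, 1.555]
force: [-0.0, -0.6, 0.1]
finger_gap: 0.0725
gripper_force: 0.0
```

Emit:
step_arm:
  motion: [0, 0, 0, 0, 0, 0, 0, 0, 0, 0, 0, 0]

```text
clock: 8.7
ee_pos: [0.6623, 0.1226, 0.4123]
eef_rot: [-3.14, -0.0, 1.556]
force: [-0.7, 0.0, -0.4]
finger_gap: 0.0728
gripper_force: 0.0
```

```bash
python3 - <<'E'
from h import *
s=telemetry.get_obs();print(s["ee_pos"],s["eef_rot"],s["joints"],s["force"])
T=wristT();cv2.imwrite("pics/w3.png",vision.capture("wrist")[:,:,::-1]);np.save("T3.npy",T)
E
```

```text
[0.6623 0.1226 0.4123] [-3.1397 -0.0001  1.5565] [ 0.1653  0.4554 -0.6576  1.2299  0.2714  1.5447 -0.4631] [-0.7201  0.0395 -0.3935]
```

View pics/w3.png

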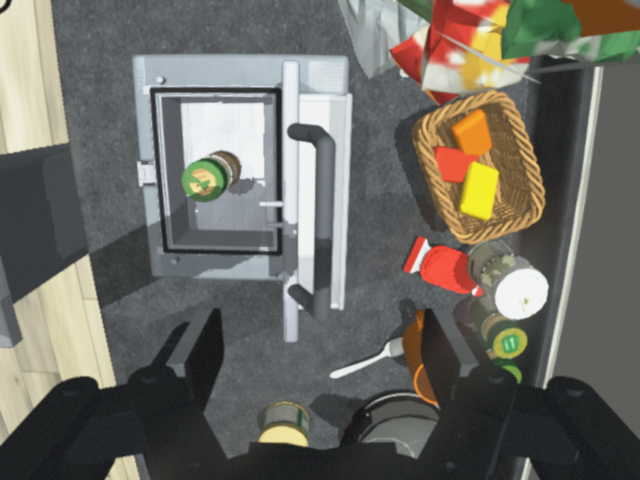

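```bash
python3 - <<'E'
from h import *
T=np.load("T3.npy")
for k,uv,z in [("jar",(204,181),.12),("cFL",(153,89),.088),("cFR",(165,253),.088),("cBL",(280,88),.088),("fL",(135,57),.086),("fR",(153,279),.086),("backL",(349,58),.082),("bar1",(325,145),.304),("bar2",(320,308),.304)]:print(k,onz("wrist",uv,z,T))
print(rel([.6635,.125,.288],[np.pi,0,1.54]))
E
```

```text
jar [0.538  0.1267 0.12  ]
cFL [0.4813 0.223  0.088 ]
cFR [0.4726 0.0354 0.088 ]
cBL [0.619  0.2196 0.088 ]
fL [0.464  0.2572 0.086 ]
fR [0.4519 0.0008 0.086 ]
backL [0.6926 0.2494 0.082 ]
bar1 [0.6652 0.1784 0.304 ]
bar2 [0.6606 0.0719 0.304 ]
(array([0.0455, 0.0316, 2.5001]), array([-0.0009,  0.0001,  0.0166]))
```

Emit:
step_arm:
  motion: [0, 0.02, 0.6, 0, 0, 0.01, 0, 0.02, 1.2, 0, 0, 0.025, 0, 0.02, 1.8, 0, 0, 0.025, 0, 0.02, 2.3, 0, 0, 0.025, 0, 0.02, 2.5, 0, 0, 0.025]

```text
clock: 9.25
ee_pos: [0.6618, 0.1217, 0.2862]
eef_rot: [-3.138, 0.002, 1.531]
force: [0.1, -0.2, -0.4]
finger_gap: 0.0723
gripper_force: 0.0
```

Emit:
step_arm:
  motion: [0, 0, 0, 0, 0, 0, 0, 0, 0, 0, 0, 0, 0, 0, 0, 0, 0, 0, 0, 0, 0, 0, 0, 0, 0, 0, 0, 0, 0, 0]
  claw: 1
  force: 25

```text
clock: 9.75
ee_pos: [0.6644, 0.1226, 0.2898]
eef_rot: [3.139, -0.001, 1.53]
force: [-0.4, -0.6, 2.9]
finger_gap: 0.0107
gripper_force: 24.4
```

Emit:
step_arm:
  motion: [0, 0, 0, 0, 0, 0, 0, 0, 0, 0, 0, 0, 0, 0, 0, 0, 0, 0, 0, 0, 0, 0, 0, 0, 0, 0, 0, 0, 0, 0]

```text
clock: 10.25
ee_pos: [0.6646, 0.1226, 0.2897]
eef_rot: [3.139, -0.001, 1.53]
force: [1.3, -0.3, 5.8]
finger_gap: 0.0108
gripper_force: 24.7
```

```bash
python3 - <<'E'
from h import *
s=telemetry.get_obs();print(s["ee_pos"],s["eef_rot"],s["joints"],s["force"],s["ft_torque"],s["finger_gap"])
E
```

```text
[0.6646 0.1226 0.2897] [ 3.1388 -0.0008  1.5297] [ 0.1771  0.5047 -0.6411  1.432   0.3051  1.3022 -0.5251] [ 1.3209 -0.3001  5.796 ] [ 0.037  -0.0472  0.0166] 0.010815544058503167
```

```bash
cat > arc.py <<'E'
import numpy as np,sys
f=lambda t:np.array([-212*np.cos(t)+18*np.sin(t),-(212*np.sin(t)+18*np.cos(t))])/50
t0=float(sys.argv[1]);d=float(sys.argv[2]);n=int(sys.argv[3])
for c in range(n):
    s=t0-5*d*c
    print("%.2f->%.2f"%(s,s-5*d),[tuple(np.round(f(s-d*i)-f(s),2)) for i in range(1,6)])
E
python3 arc.py 1.65 .05 6
```

```text
1.65->1.40 [(np.float64(-0.21), np.float64(-0.03)), (np.float64(-0.42), np.float64(-0.05)), (np.float64(-0.64), np.float64(-0.06)), (np.float64(-0.85), np.float64(-0.05)), (np.float64(-1.06), np.float64(-0.04))]
1.40->1.15 [(np.float64(-0.21), np.float64(0.02)), (np.float64(-0.42), np.float64(0.06)), (np.float64(-0.63), np.float64(0.1)), (np.float64(-0.83), np.float64(0.16)), (np.float64(-1.04), np.float64(0.22))]
1.15->0.90 [(np.float64(-0.2), np.float64(0.08)), (np.float64(-0.39), np.float64(0.16)), (np.float64(-0.58), np.float64(0.25)), (np.float64(-0.77), np.float64(0.36)), (np.float64(-0.95), np.float64(0.47))]
0.90->0.65 [(np.float64(-0.17), np.float64(0.12)), (np.float64(-0.34), np.float64(0.25)), (np.float64(-0.5), np.float64(0.39)), (np.float64(-0.66), np.float64(0.54)), (np.float64(-0.8), np.float64(0.69))]
0.65->0.40 [(np.float64(-0.14), np.float64(0.16)), (np.float64(-0.27), np.float64(0.33)), (np.float64(-0.39), np.float64(0.5)), (np.float64(-0.5), np.float64(0.68)), (np.float64(-0.61), np.float64(0.87))]
0.40->0.15 [(np.float64(-0.09), np.float64(0.19)), (np.float64(-0.18), np.float64(0.39)), (np.float64(-0.25), np.float64(0.58)), (np.float64(-0.32), np.float64(0.79)), (np.float64(-0.37), np.float64(0.99))]
```

Emit:
step_arm:
  motion: [0, -0.21, -0.03, 0, 0, 0, 0, -0.42, -0.05, 0, 0, 0, 0, -0.64, -0.06, 0, 0, 0, 0, -0.85, -0.05, 0, 0, 0, 0, -1.06, -0.04, 0, 0, 0]
  force: 40

```text
clock: 10.75
ee_pos: [0.6109, 0.1246, 0.2914]
eef_rot: [3.139, -0.0, 1.53]
force: [2.1, 0.8, 6.1]
finger_gap: 0.0104
gripper_force: 41.6
```

Emit:
step_arm:
  motion: [0, -0.21, 0.02, 0, 0, 0, 0, -0.42, 0.06, 0, 0, 0, 0, -0.63, 0.1, 0, 0, 0, 0, -0.83, 0.16, 0, 0, 0, 0, -1.04, 0.22, 0, 0, 0]

```text
clock: 11.25
ee_pos: [0.5577, 0.1265, 0.2789]
eef_rot: [-3.141, 0.001, 1.53]
force: [0.3, 0.4, 0.3]
finger_gap: 0.0104
gripper_force: 42.8
```

Emit:
step_arm:
  motion: [0, -0.2, 0.08, 0, 0, 0, 0, -0.39, 0.16, 0, 0, 0, 0, -0.58, 0.25, 0, 0, 0, 0, -0.77, 0.36, 0, 0, 0, 0, -0.95, 0.47, 0, 0, 0]

```text
clock: 11.75
ee_pos: [0.5105, 0.1282, 0.2548]
eef_rot: [-3.141, 0.001, 1.53]
force: [1.6, -0.2, -0.4]
finger_gap: 0.0103
gripper_force: 43.4
```

Emit:
step_arm:
  motion: [0, -0.17, 0.12, 0, 0, 0, 0, -0.34, 0.25, 0, 0, 0, 0, -0.5, 0.39, 0, 0, 0, 0, -0.66, 0.54, 0, 0, 0, 0, -0.8, 0.69, 0, 0, 0]

```text
clock: 12.25
ee_pos: [0.4704, 0.1298, 0.2204]
eef_rot: [-3.14, 0.001, 1.53]
force: [-1.4, -2.5, -0.5]
finger_gap: 0.0102
gripper_force: 43.8
```

Emit:
step_arm:
  motion: [0, -0.14, 0.16, 0, 0, 0, 0, -0.27, 0.33, 0, 0, 0, 0, -0.39, 0.5, 0, 0, 0, 0, -0.5, 0.68, 0, 0, 0, 0, -0.61, 0.87, 0, 0, 0]

```text
clock: 12.75
ee_pos: [0.4402, 0.131, 0.1768]
eef_rot: [-3.141, 0.001, 1.53]
force: [-0.9, -4.0, -1.6]
finger_gap: 0.0104
gripper_force: 45.1
```

Emit:
step_arm:
  motion: [0, 0, 0, 0, 0, 0, 0, 0, 0, 0, 0, 0, 0, 0, 0, 0, 0, 0]

```text
clock: 13.05
ee_pos: [0.4406, 0.1309, 0.1775]
eef_rot: [-3.14, 0.001, 1.529]
force: [-1.8, -4.4, -3.7]
finger_gap: 0.0104
gripper_force: 44.9
```

```bash
python3 - <<'E'
from h import *
s=telemetry.get_obs();print(s["ee_pos"],s["eef_rot"],s["joints"],s["force"],s["ft_torque"],s["finger_gap"])
E
python3 arc.py .4 .03 3
```

```text
[0.4406 0.1309 0.1775] [-3.14    0.001   1.5295] [ 0.2448  0.2545 -0.7193  2.0533  0.2121  0.9079 -0.6317] [-1.8327 -4.4102 -3.6882] [-0.9716  0.3109  0.076 ] 0.01040496734086766
0.40->0.25 [(np.float64(-0.06), np.float64(0.11)), (np.float64(-0.11), np.float64(0.23)), (np.float64(-0.16), np.float64(0.35)), (np.float64(-0.21), np.float64(0.46)), (np.float64(-0.25), np.float64(0.58))]
0.25->0.10 [(np.float64(-0.04), np.float64(0.12)), (np.float64(-0.08), np.float64(0.24)), (np.float64(-0.11), np.float64(0.37)), (np.float64(-0.14), np.float64(0.49)), (np.float64(-0.16), np.float64(0.62))]
0.10->-0.05 [(np.float64(-0.02), np.float64(0.13)), (np.float64(-0.04), np.float64(0.25)), (np.float64(-0.05), np.float64(0.38)), (np.float64(-0.06), np.float64(0.51)), (np.float64(-0.07), np.float64(0.63))]
```

Emit:
step_arm:
  motion: [-0.01, -0.06, 0.11, 0, 0, 0, -0.02, -0.11, 0.23, 0, 0, 0, -0.03, -0.16, 0.35, 0, 0, 0, -0.04, -0.21, 0.46, 0, 0, 0, -0.05, -0.25, 0.58, 0, 0, 0]

```text
clock: 13.55
ee_pos: [0.4279, 0.1314, 0.149]
eef_rot: [-3.142, -0.002, 1.531]
force: [-4.8, 1.8, 0.4]
finger_gap: 0.0103
gripper_force: 45.8
```

Emit:
step_arm:
  motion: [0, -0.04, 0.12, 0, 0, 0, 0, -0.07, 0.24, 0, 0, 0, 0, -0.1, 0.35, 0, 0, 0, 0, -0.12, 0.44, 0, 0, 0, 0, -0.12, 0.44, 0, 0, 0]

```text
clock: 14.05
ee_pos: [0.4209, 0.1316, 0.1262]
eef_rot: [-3.139, -0.002, 1.531]
force: [-5.3, 2.4, -2.2]
finger_gap: 0.0102
gripper_force: 46.4
```

Emit:
step_arm:
  motion: [-0.02, -0.02, 0.06, 0, 0, 0, -0.03, -0.04, 0.12, 0, 0, 0, -0.03, -0.05, 0.18, 0, 0, 0, -0.03, -0.05, 0.18, 0, 0, 0, -0.03, -0.05, 0.18, 0, 0, 0]

```text
clock: 14.55
ee_pos: [0.4191, 0.1317, 0.1178]
eef_rot: [-3.141, -0.005, 1.532]
force: [-5.9, 5.1, -1.7]
finger_gap: 0.0103
gripper_force: 46.5
```

Emit:
step_arm:
  motion: [0, -0.01, 0.02, 0, 0, 0, 0, -0.02, 0.04, 0, 0, 0, 0, -0.02, 0.04, 0, 0, 0, 0, -0.02, 0.04, 0, 0, 0]

```text
clock: 14.95
ee_pos: [0.4187, 0.1317, 0.1161]
eef_rot: [3.141, -0.005, 1.532]
force: [-4.3, 4.8, -1.6]
finger_gap: 0.0101
gripper_force: 46.5
```

Emit:
step_arm:
  motion: [0, -0.01, 0.02, 0, 0, 0, 0, -0.01, 0.04, 0, 0, 0, 0, -0.01, 0.04, 0, 0, 0, 0, -0.01, 0.04, 0, 0, 0]

```text
clock: 15.35
ee_pos: [0.4183, 0.1317, 0.1141]
eef_rot: [3.141, -0.005, 1.531]
force: [-4.3, 5.1, -2.3]
finger_gap: 0.0106
gripper_force: 46.8
```

Emit:
step_arm:
  motion: [0.02, -0.02, 0.02, 0, 0, 0, 0.04, -0.02, 0.05, 0, 0, 0, 0.04, -0.02, 0.05, 0, 0, 0, 0.04, -0.02, 0.05, 0, 0, 0]

```text
clock: 15.75
ee_pos: [0.4178, 0.1316, 0.1114]
eef_rot: [3.141, -0.002, 1.53]
force: [-2.9, 5.5, -3.9]
finger_gap: 0.0103
gripper_force: 46.7
```

Emit:
step_arm:
  motion: [0, -0.01, 0.02, 0, 0, 0, 0, -0.01, 0.04, 0, 0, 0, 0, -0.01, 0.04, 0, 0, 0, 0, -0.01, 0.04, 0, 0, 0]

```text
clock: 16.15
ee_pos: [0.4175, 0.1316, 0.1095]
eef_rot: [3.14, -0.002, 1.53]
force: [-2.0, 6.1, -2.4]
finger_gap: 0.0103
gripper_force: 46.8
```

Emit:
step_arm:
  motion: [0, -0.01, 0.02, 0, 0, 0, 0, -0.01, 0.04, 0, 0, 0, 0, -0.01, 0.04, 0, 0, 0, 0, -0.01, 0.04, 0, 0, 0]

```text
clock: 16.55
ee_pos: [0.4172, 0.1316, 0.1076]
eef_rot: [3.14, -0.002, 1.53]
force: [-2.7, 5.2, -2.6]
finger_gap: 0.0098
gripper_force: 46.8
```

Emit:
step_arm:
  motion: [0.01, 0, 0.02, 0, 0, 0, 0.01, 0, 0.03, 0, 0, 0, 0.01, 0, 0.03, 0, 0, 0]

```text
clock: 16.85
ee_pos: [0.4169, 0.1316, 0.106]
eef_rot: [3.14, -0.001, 1.53]
force: [-1.7, 5.0, -1.7]
finger_gap: 0.0106
gripper_force: 46.9
```

Emit:
step_arm:
  motion: [0.01, 0, 0.02, 0, 0, 0, 0.01, 0, 0.03, 0, 0, 0, 0.01, 0, 0.03, 0, 0, 0]

```text
clock: 17.15
ee_pos: [0.4167, 0.1316, 0.1043]
eef_rot: [3.141, -0.0, 1.53]
force: [-1.3, 4.0, 0.7]
finger_gap: 0.0103
gripper_force: 47.3
```

Emit:
step_arm:
  motion: [0.01, 0, 0.02, 0, 0, 0, 0.01, 0, 0.02, 0, 0, 0, 0.01, 0, 0.02, 0, 0, 0]

```text
clock: 17.45
ee_pos: [0.4165, 0.1317, 0.1033]
eef_rot: [-3.142, 0.0, 1.53]
force: [-1.8, 2.0, 2.1]
finger_gap: 0.0103
gripper_force: 47.5
```

Emit:
step_arm:
  motion: [0, 0, 0.01, 0, 0, 0, 0, 0, 0.02, 0, 0, 0, 0, 0, 0.02, 0, 0, 0]

```text
clock: 17.75
ee_pos: [0.4164, 0.1316, 0.1022]
eef_rot: [-3.141, 0.001, 1.53]
force: [-3.5, 1.6, 2.6]
finger_gap: 0.0104
gripper_force: 47.6
```

Emit:
step_arm:
  motion: [0, 0, 0.01, 0, 0, 0, 0, 0, 0.02, 0, 0, 0, 0, 0, 0.02, 0, 0, 0]

```text
clock: 18.05
ee_pos: [0.4162, 0.1317, 0.1011]
eef_rot: [-3.141, 0.001, 1.53]
force: [-4.0, 1.2, 3.6]
finger_gap: 0.0104
gripper_force: 47.7
```

Emit:
step_arm:
  motion: [0, 0, 0.01, 0, 0, 0, 0, 0, 0.02, 0, 0, 0, 0, 0, 0.02, 0, 0, 0]

```text
clock: 18.35
ee_pos: [0.4161, 0.1317, 0.1001]
eef_rot: [-3.141, 0.001, 1.53]
force: [-5.5, 0.2, 3.1]
finger_gap: 0.0105
gripper_force: 47.7
```

Emit:
step_arm:
  motion: [0, -0.01, 0.01, 0, 0, 0, 0, -0.01, 0.02, 0, 0, 0, 0, -0.01, 0.02, 0, 0, 0]

```text
clock: 18.65
ee_pos: [0.416, 0.1317, 0.0993]
eef_rot: [3.142, 0.0, 1.53]
force: [-4.7, 0.1, 4.7]
finger_gap: 0.0104
gripper_force: 47.8
```

Emit:
step_arm:
  motion: [0, -0.01, 0.01, 0, 0, 0, 0, -0.01, 0.02, 0, 0, 0, 0, -0.01, 0.02, 0, 0, 0]

```text
clock: 18.95
ee_pos: [0.416, 0.1317, 0.0988]
eef_rot: [3.141, 0.001, 1.53]
force: [-5.3, -0.2, 9.6]
finger_gap: 0.0106
gripper_force: 48.4
```

Emit:
step_arm:
  motion: [0, 0, 0.01, 0, 0, 0, 0, 0, 0.02, 0, 0, 0, 0, 0, 0.02, 0, 0, 0]

```text
clock: 19.25
ee_pos: [0.4159, 0.1317, 0.0979]
eef_rot: [3.141, 0.001, 1.53]
force: [-6.0, -1.0, 11.8]
finger_gap: 0.0103
gripper_force: 48.4
```

Emit:
step_arm:
  motion: [0, 0, 0.005, 0, 0, 0, 0, 0, 0.01, 0, 0, 0, 0, 0, 0.01, 0, 0, 0]

```text
clock: 19.55
ee_pos: [0.4158, 0.1317, 0.0975]
eef_rot: [3.141, 0.001, 1.53]
force: [-6.3, -1.0, 13.2]
finger_gap: 0.0099
gripper_force: 48.5
```

```bash
python3 - <<'E'
from h import *
s=telemetry.get_obs();print(s["ee_pos"],s["force"])
i=vision.capture("wrist");i=vision.capture("wrist")
s=telemetry.get_obs();print(s["ee_pos"],s["force"])
E
```

```text
[0.4158 0.1317 0.0975] [-6.3295 -1.0424 13.2338]
[0.4158 0.1317 0.0975] [-6.5003 -1.4252 11.0305]
```

Emit:
step_arm:
  motion: [0, 0, 0.004, 0, 0, 0, 0, 0, 0.007, 0, 0, 0, 0, 0, 0.007, 0, 0, 0]

```text
clock: 19.95
ee_pos: [0.4158, 0.1317, 0.0971]
eef_rot: [3.141, 0.001, 1.53]
force: [-6.0, -1.8, 12.7]
finger_gap: 0.0104
gripper_force: 48.5
```

Emit:
step_arm:
  motion: [0, 0, 0, 0, 0, 0]

```text
clock: 20.05
ee_pos: [0.4158, 0.1317, 0.0971]
eef_rot: [3.141, 0.001, 1.53]
force: [-6.3, -1.7, 10.9]
finger_gap: 0.0106
gripper_force: 48.5
```

Emit:
step_arm:
  motion: [0, 0, 0.004, 0, 0, 0, 0, 0, 0.008, 0, 0, 0, 0, 0, 0.008, 0, 0, 0]

```text
clock: 20.35
ee_pos: [0.4158, 0.1317, 0.0967]
eef_rot: [3.141, 0.001, 1.53]
force: [-7.1, 0.3, 12.6]
finger_gap: 0.0103
gripper_force: 48.5
```

Emit:
step_arm:
  motion: [0, 0, 0.004, 0, 0, 0, 0, 0, 0.008, 0, 0, 0, 0, 0, 0.008, 0, 0, 0]

```text
clock: 20.65
ee_pos: [0.4157, 0.1317, 0.0963]
eef_rot: [3.141, 0.001, 1.53]
force: [-6.4, -1.5, 13.0]
finger_gap: 0.0103
gripper_force: 48.5
```

Emit:
step_arm:
  motion: [0, 0, 0.004, 0, 0, 0, 0, 0, 0.008, 0, 0, 0, 0, 0, 0.008, 0, 0, 0]

```text
clock: 20.95
ee_pos: [0.4157, 0.1317, 0.0959]
eef_rot: [3.141, 0.001, 1.53]
force: [-6.0, 0.2, 12.4]
finger_gap: 0.0105
gripper_force: 48.5
```

Emit:
step_arm:
  motion: [0, 0, 0.004, 0, 0, 0, 0, 0, 0.008, 0, 0, 0, 0, 0, 0.008, 0, 0, 0]

```text
clock: 21.25
ee_pos: [0.4156, 0.1317, 0.095]
eef_rot: [3.141, 0.001, 1.53]
force: [-5.6, 0.2, 6.4]
finger_gap: 0.0104
gripper_force: 48.0
```

Emit:
step_arm:
  motion: [0, 0, 0, 0, 0, 0, 0, 0, 0, 0, 0, 0]

```text
clock: 21.45
ee_pos: [0.4155, 0.1317, 0.095]
eef_rot: [3.141, 0.001, 1.53]
force: [-5.2, -0.7, 7.0]
finger_gap: 0.0105
gripper_force: 48.0
```

Emit:
step_arm:
  motion: [0, 0, -0.01, 0, 0, 0, 0, 0, -0.02, 0, 0, 0, 0, 0, -0.02, 0, 0, 0]

```text
clock: 21.75
ee_pos: [0.4156, 0.1317, 0.0958]
eef_rot: [3.141, 0.0, 1.53]
force: [-3.7, -0.8, 3.3]
finger_gap: 0.0105
gripper_force: 47.6
```

Emit:
step_arm:
  motion: [0, 0, -0.01, 0, 0, 0, 0, 0, -0.02, 0, 0, 0, 0, 0, -0.02, 0, 0, 0]

```text
clock: 22.05
ee_pos: [0.4158, 0.1317, 0.0972]
eef_rot: [3.141, 0.001, 1.53]
force: [-4.0, -0.5, 7.5]
finger_gap: 0.0103
gripper_force: 48.0
```

Emit:
step_arm:
  motion: [0, 0, 0.02, 0, 0, 0, 0, 0, 0.04, 0, 0, 0, 0, 0, 0.04, 0, 0, 0]

```text
clock: 22.35
ee_pos: [0.4156, 0.1317, 0.0951]
eef_rot: [3.141, 0.001, 1.53]
force: [-4.5, -0.8, 5.1]
finger_gap: 0.0107
gripper_force: 47.9
```

Emit:
step_arm:
  motion: [0, 0, 0.004, 0, 0, 0, 0, 0, 0.008, 0, 0, 0, 0, 0, 0.008, 0, 0, 0]

```text
clock: 22.65
ee_pos: [0.4155, 0.1317, 0.0947]
eef_rot: [3.142, 0.001, 1.53]
force: [-4.0, -0.5, 5.2]
finger_gap: 0.0105
gripper_force: 47.9
```

Emit:
step_arm:
  motion: [0, 0, 0.004, 0, 0, 0, 0, 0, 0.008, 0, 0, 0, 0, 0, 0.008, 0, 0, 0]

```text
clock: 22.95
ee_pos: [0.4155, 0.1317, 0.0943]
eef_rot: [3.142, 0.001, 1.53]
force: [-5.6, -0.7, 6.2]
finger_gap: 0.0103
gripper_force: 47.9
```

Emit:
step_arm:
  motion: [0, 0, 0.004, 0, 0, 0, 0, 0, 0.008, 0, 0, 0, 0, 0, 0.008, 0, 0, 0]

```text
clock: 23.25
ee_pos: [0.4154, 0.1318, 0.0937]
eef_rot: [-3.141, 0.001, 1.53]
force: [-4.0, -0.2, 5.6]
finger_gap: 0.0102
gripper_force: 48.1
```

Emit:
step_arm:
  motion: [0, 0, 0.004, 0, 0, 0, 0, 0, 0.008, 0, 0, 0, 0, 0, 0.008, 0, 0, 0]

```text
clock: 23.55
ee_pos: [0.4154, 0.1317, 0.0933]
eef_rot: [-3.141, 0.001, 1.53]
force: [-4.3, -0.7, 4.7]
finger_gap: 0.0098
gripper_force: 48.2
```

Emit:
step_arm:
  motion: [0, 0, 0.004, 0, 0, 0, 0, 0, 0.006, 0, 0, 0, 0, 0, 0.006, 0, 0, 0]

```text
clock: 23.85
ee_pos: [0.4153, 0.1318, 0.093]
eef_rot: [-3.141, 0.001, 1.53]
force: [-4.5, -1.2, 5.1]
finger_gap: 0.0103
gripper_force: 48.2
```

Emit:
step_arm:
  motion: [0, 0, 0.004, 0, 0, 0, 0, 0, 0.008, 0, 0, 0, 0, 0, 0.008, 0, 0, 0]

```text
clock: 24.15
ee_pos: [0.4153, 0.1318, 0.0926]
eef_rot: [-3.141, 0.001, 1.53]
force: [-4.4, 0.2, 6.1]
finger_gap: 0.0106
gripper_force: 48.2
```

Emit:
step_arm:
  motion: [0, 0, 0.004, 0, 0, 0, 0, 0, 0.008, 0, 0, 0, 0, 0, 0.008, 0, 0, 0]

```text
clock: 24.45
ee_pos: [0.4152, 0.1318, 0.0922]
eef_rot: [-3.141, 0.001, 1.53]
force: [-4.9, -1.4, 6.5]
finger_gap: 0.0105
gripper_force: 48.2
```

Emit:
step_arm:
  motion: [0, 0, 0.004, 0, 0, 0, 0, 0, 0.006, 0, 0, 0, 0, 0, 0.006, 0, 0, 0]

```text
clock: 24.75
ee_pos: [0.4152, 0.1318, 0.0919]
eef_rot: [-3.141, 0.001, 1.53]
force: [-4.1, -0.1, 5.6]
finger_gap: 0.0103
gripper_force: 48.2
```

Emit:
step_arm:
  motion: [0, 0, 0.004, 0, 0, 0, 0, 0, 0.008, 0, 0, 0, 0, 0, 0.008, 0, 0, 0]

```text
clock: 25.05
ee_pos: [0.4152, 0.1318, 0.0914]
eef_rot: [-3.141, 0.001, 1.53]
force: [-5.8, -0.3, 5.6]
finger_gap: 0.0103
gripper_force: 48.2
```

Emit:
step_arm:
  motion: [0, 0, 0.004, 0, 0, 0, 0, 0, 0.008, 0, 0, 0, 0, 0, 0.008, 0, 0, 0]

```text
clock: 25.35
ee_pos: [0.4151, 0.1318, 0.0911]
eef_rot: [-3.141, 0.001, 1.53]
force: [-4.8, -0.7, 5.8]
finger_gap: 0.0105
gripper_force: 48.2
```

Emit:
step_arm:
  motion: [0, 0, 0.004, 0, 0, 0, 0, 0, 0.006, 0, 0, 0, 0, 0, 0.006, 0, 0, 0]

```text
clock: 25.65
ee_pos: [0.4152, 0.1318, 0.0908]
eef_rot: [-3.141, 0.001, 1.53]
force: [-5.4, -0.4, 6.5]
finger_gap: 0.0103
gripper_force: 48.3
```

Emit:
step_arm:
  motion: [0, 0, 0.004, 0, 0, 0, 0, 0, 0.008, 0, 0, 0, 0, 0, 0.008, 0, 0, 0]

```text
clock: 25.95
ee_pos: [0.4151, 0.1318, 0.0904]
eef_rot: [-3.141, 0.001, 1.53]
force: [-6.0, 0.2, 6.1]
finger_gap: 0.0107
gripper_force: 48.2
```

Emit:
step_arm:
  motion: [0, 0, 0.004, 0, 0, 0, 0, 0, 0.007, 0, 0, 0, 0, 0, 0.007, 0, 0, 0]

```text
clock: 26.25
ee_pos: [0.4151, 0.1318, 0.09]
eef_rot: [-3.141, 0.001, 1.53]
force: [-5.5, -0.8, 6.3]
finger_gap: 0.0105
gripper_force: 48.2
```

```bash
python3 - <<'E'
from h import *
s=telemetry.get_obs();print(s["ee_pos"],s["force"])
cv2.imwrite("pics/s2.png",cv2.resize(vision.capture("scene")[110:260,280:430,::-1],None,fx=4,fy=4,interpolation=2))
E
```

```text
[0.4151 0.1318 0.09  ] [-5.4988 -0.8137  6.3328]
```

View pics/s2.png

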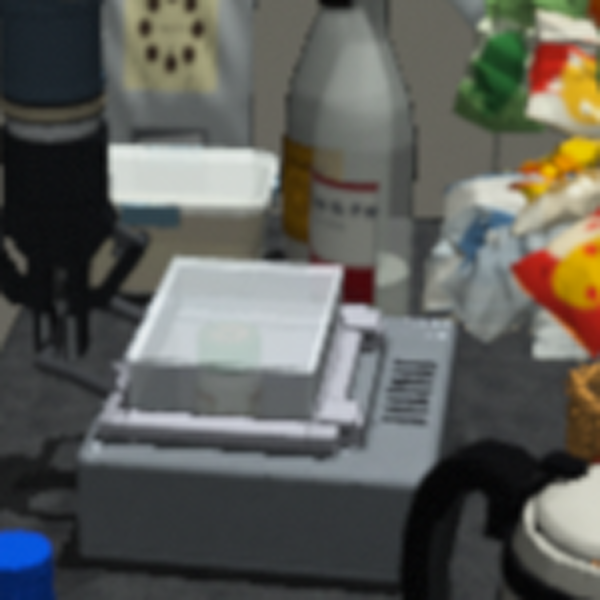

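Emit:
step_arm:
  motion: [0, 0, 0.004, 0, 0, 0, 0, 0, 0.008, 0, 0, 0, 0, 0, 0.008, 0, 0, 0]

```text
clock: 26.6
ee_pos: [0.415, 0.1318, 0.0896]
eef_rot: [-3.141, 0.001, 1.53]
force: [-4.7, -0.9, 5.8]
finger_gap: 0.0102
gripper_force: 48.2
```

Emit:
step_arm:
  motion: [0, 0, 0.004, 0, 0, 0, 0, 0, 0.008, 0, 0, 0, 0, 0, 0.008, 0, 0, 0]

```text
clock: 26.9
ee_pos: [0.415, 0.1318, 0.089]
eef_rot: [-3.141, 0.001, 1.53]
force: [-4.6, -0.5, 3.4]
finger_gap: 0.0103
gripper_force: 48.1
```

Emit:
step_arm:
  motion: [0, 0, 0.004, 0, 0, 0, 0, 0, 0.006, 0, 0, 0, 0, 0, 0.006, 0, 0, 0]

```text
clock: 27.2
ee_pos: [0.415, 0.1318, 0.0889]
eef_rot: [-3.141, 0.001, 1.53]
force: [-5.2, -0.7, 6.4]
finger_gap: 0.0108
gripper_force: 48.4
```

Emit:
step_arm:
  motion: [0, 0, 0.003, 0, 0, 0, 0, 0, 0.006, 0, 0, 0, 0, 0, 0.006, 0, 0, 0]

```text
clock: 27.5
ee_pos: [0.415, 0.1318, 0.0888]
eef_rot: [-3.141, 0.001, 1.53]
force: [-7.3, -0.9, 9.8]
finger_gap: 0.0108
gripper_force: 48.6
```

Emit:
step_arm:
  motion: [0, 0, -0.01, 0, 0, 0, 0, 0, -0.02, 0, 0, 0, 0, 0, -0.02, 0, 0, 0]

```text
clock: 27.8
ee_pos: [0.4149, 0.1318, 0.0892]
eef_rot: [-3.14, 0.0, 1.53]
force: [-4.2, 0.6, -0.4]
finger_gap: 0.01
gripper_force: 47.6
```

Emit:
step_arm:
  motion: [0, 0, -0.01, 0, 0, 0, 0, 0, -0.02, 0, 0, 0, 0, 0, -0.02, 0, 0, 0]

```text
clock: 28.1
ee_pos: [0.415, 0.1318, 0.0897]
eef_rot: [-3.14, -0.0, 1.53]
force: [0.5, 2.8, -16.0]
finger_gap: 0.0104
gripper_force: 46.2
```

Emit:
step_arm:
  motion: [0, 0, 0.01, 0, 0, 0, 0, 0, 0.02, 0, 0, 0, 0, 0, 0.02, 0, 0, 0]

```text
clock: 28.4
ee_pos: [0.415, 0.1318, 0.0894]
eef_rot: [-3.141, 0.001, 1.53]
force: [-2.9, 0.8, -10.6]
finger_gap: 0.0103
gripper_force: 46.7
```

Emit:
step_arm:
  motion: [0, 0, 0, 0, 0, 0, 0, 0, 0, 0, 0, 0, 0, 0, 0, 0, 0, 0, 0, 0, 0, 0, 0, 0]
  claw: 0.65

```text
clock: 28.8
ee_pos: [0.4167, 0.1322, 0.0903]
eef_rot: [3.139, -0.001, 1.529]
force: [-0.3, -0.5, -0.0]
finger_gap: 0.0303
gripper_force: 0.0
```

Emit:
step_arm:
  motion: [0, 0, -0.1, 0, 0, 0, 0, 0, -0.3, 0, 0, 0, 0, 0, -0.6, 0, 0, 0, 0, 0, -1.0, 0, 0, 0, 0, 0, -1.6, 0, 0, 0]

```text
clock: 29.3
ee_pos: [0.4147, 0.1318, 0.1702]
eef_rot: [-3.14, 0.0, 1.53]
force: [0.4, -0.4, -0.4]
finger_gap: 0.0298
gripper_force: 0.0
```

Emit:
step_arm:
  motion: [0, 0, -0.6, 0, 0, 0, 0, 0, -1.2, 0, 0, 0, 0, 0, -1.6, 0, 0, 0, 0, 0, -1.8, 0, 0, 0, 0, 0, -1.8, 0, 0, 0]

```text
clock: 29.8
ee_pos: [0.4161, 0.1323, 0.261]
eef_rot: [3.138, -0.0, 1.53]
force: [-0.6, 0.7, -0.3]
finger_gap: 0.0299
gripper_force: 0.0
```

```bash
python3 - <<'E'
from h import *
s=telemetry.get_obs();print(s["ee_pos"],s["force"])
a=cv2.resize(vision.capture("scene")[150:260,290:400,::-1],None,fx=3.6,fy=3.6,interpolation=2)
b=cv2.resize(vision.capture("wrist")[:,:,::-1],(396,297));b=np.vstack([b,np.zeros((99,396,3),np.uint8)])
cv2.imwrite("pics/s3.png",np.hstack([a,b]))
E
```

```text
[0.4161 0.1323 0.261 ] [-0.5777  0.725  -0.3482]
```

View pics/s3.png

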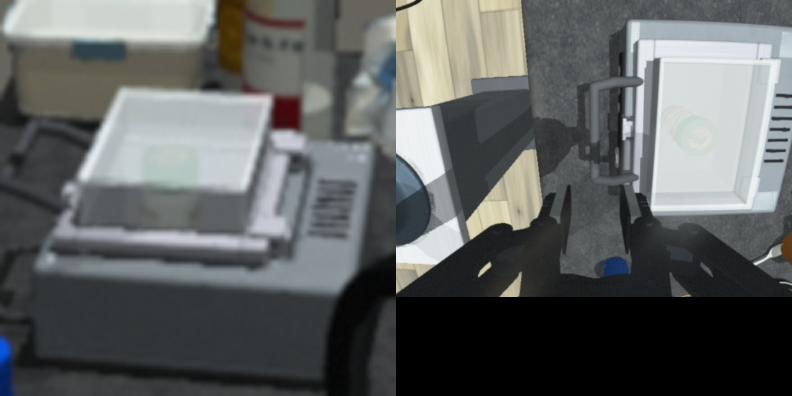

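```bash
python3 -c "
from workcell import arm
print(arm.close_job())"
```

```text
the job is handed in; nothing more can be done
None
```

The jar stands upright in the chamber. I brought the lid down by its handle and pressed until the latch caught; about 13 N was the highest push I read. It held against a 16 N upward pull before I let go. I never moved the salt shaker or the tin, though I didn't re-measure them at the end. I handed the job in at about 30 s; the hand-in gave no verdict.

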